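# Unclip the battery cover of a temperature logger

## Robot

A 6-joint arm with a two-finger parallel gripper is mounted at the origin on a cart in front of the work surface, level with it; the furniture and walls round the work are solid. World frame = base frame: x ahead of the robot, y to its left, z up, the work surface at z = 0. Lengths are in m, angles in rad, forces in N, time in s.
With the tool pointing down it reaches from about 0.375 to 0.975 m from the base axis. Payload 3.8 kg.
Tool frame: the origin (TCP) lies midway between the tips of the shut fingers; the grasp point (between the pads) lies 19 mm behind it; z points along the fingers, y is the line along which they close (so a half turn about z gives the same grasp; the last joint's range is limited). The gripper opens to 85 mm and grips with 20 to 120 N. Pads are 22 mm wide; open, the fingers measure 114 mm over their backs; the gripper's body (76 mm by 85 mm) begins 54 mm behind the grasp point. The pads swing forward as they close: fully open they stand 13 mm farther back than shut.
Start: joints at [1.208, 0.264, 1.604, -0, 1.274, -0.037], TCP at [0.216, 0.639, 0.231] pointing down, gripper open.
Joint ranges: [-2.63, 2.63], [-0.94, 2.18], [0.31, 2.57], [-1.31, 4.45], [0, 2.66], [-2.55, 2.55]. Speed limits (rad/s): [2.57, 2.57, 3.14, 3.14, 3.14, 3.14].

## Interface

Orientations are given as a 3x3 rotation matrix whose columns are the frame's x, y, z axes.
In Python, from station import ctrl gives the robot as it stands.
- The arm moves only by the shell command python3 -m crank 'ROWS' [FORCE]. ROWS is JSON, a list of rows, each a list of 3 entries, a list of its own where there are three numbers: the turn, a rotation vector about the world's x, y, z in rad, then the shift along the world's x, y, z in m, then the finger opening in m, from 0 to 0.0854. A call has 1 to 20 rows; each row is the pose to reach, as a shift and turn from the pose commanded when the call began; what a row does not reach only later rows make up. A row lasts 1/10 s, in which the tool goes at most 50 mm and 8.59 degrees, less where a joint would pass 70% of its speed; a pose out of reach is approached as far as the arm can. A call with a gripper value outside its range is refused whole. The fingers move at their own pace and stop on an object; FORCE is the grip in N (left out, the last holds). Time passes only in rows, so rows that repeat a pose let the fingers close. It gives the time, the measured TCP pose, the force, the opening and the grip force at its end, in the units of the state.
- ctrl.state(): the state, without advancing time (a new reading comes with each control period).
- ctrl.capture(name): name is "side" or "top" or "wrist"; returns the picture (480x640x3 uint8, red, green, blue); there is no depth.
- ctrl.calibration(name): a dict with "intrinsics" (3x3 intrinsics, pixels), "extrinsics" (4x4, takes a point from camera to world coordinates); the wrist camera has in their place "hand_eye" (4x4, takes a point from camera to tool coordinates, whose origin is the TCP and whose axes are the flange's). Camera axes: x right, y down, z forward; pixel columns grow to the right and rows downward; lengths in m; the calibration is good to about 2 mm. A picture is of the moment at which its call begins: read the wrist's pose just before it. calibration takes no time and is no camera call.
- ctrl.close_job(): hands the job in; it is judged then, once.
The state is a dict: "time_s": time; "joint_pos": joint angles; "qvel": joint speeds; "joint_efforts": joint torques, N m; "position": TCP position; "orientation": TCP orientation; "force": force on the tool from outside, world axes, zero at the start; "moment": the same for the moment, N m; "width": opening from 0.0 (shut) to 1.0 (fully open); "grip_force": force on a finger pad.
Only numpy, scipy, OpenCV 4.12 (cv2) and the standard library are available. Lean on these libraries where they do the work, as an engineer would, in place of code of your own. Each camera call takes 0.05 s, during which the arm holds its last target. There are 200 camera calls.

## Task

The temperature logger needs new cells, so take off its battery cover: push the orange thumb pad inward by feel, gently enough not to snap it, and with the pad held in bring that end of the cover up until its barbs are above their catches. Then draw the cover back out of its tongue slots, lift it off and lay it in the white parts tray. Leave the fresh cells and everything else on the bench where they are.

Things in the scene. Friction and masses are not known exactly. Their poses are not given: they have to be found in the camera images.
- logger: Light grey temperature logger, 180 mm long (own x) by 104 wide (own y) by 60 high, fixed on the bench. Origin: centre of its underside; own z up. Own -x points out of the end with battery bay and orange thumb pad (roughly at the robot); own +x is 'inward', the way the pad is pressed. End face at x = -90 mm, with a 41 mm wide slot, open at the top, for the latch. Top flush with the cover.
- catch (a point): Middle between the two small black catches at the sides of the slot in the logger's end face, on their upper face, 33.5 mm above the bench. The barbs of the latch hook under them (underside at 30 mm). When the latch end has been raised 8.5 mm or more and the pad is let go, the barbs spring out onto the catches and the cover stays ajar by about 8 mm.
- cover: Dark grey battery cover, plate 101 (own x) by 59 (own y) by 3 mm, about 60 g, loose but locked in the logger's top. Origin: middle of its latch-end edge, on the upper face; own x runs to the tongue end, own z up. Shut, the origin is at logger (-90, 0, 60) mm, axes alike.
- tongues (a point): Middle of the cover's far end, between two tongues, 5.5 mm long and 3 mm thick, that reach under the logger's top skin with about 2 mm of play, so this end cannot go straight up. Shut, two lugs behind the end wall keep the cover from being drawn out; with the latch end ajar (about 5 degrees), draw the cover 12 to 14 mm along its own -x, then lift.
- latch (a joint): Flexing of the orange snap tab that hangs from the cover's latch end, rad: 0 at rest (barbs hooked), grows as the pad is pressed inward, stop at 0.2. It bends about a line along the cover's y at cover (2, 0, -3) mm. The barbs come clear at 0.12 (about 4 mm at the pad, 6 N); 9 N at the stop. The plastic snaps above 25 N.
- thumb_pad (a point): Middle of the outer face of the orange ribbed thumb pad, 25 mm wide (logger y), 19 to 37 mm above the bench, 10 mm proud of the end face at rest. Press it from outside with closed fingers hanging down beside the end face (60 mm free). While it is pressed to its stop with some 11 N, friction carries the pad and the cover's end up with the fingers.
- grip_rib (a point): Middle of the grip rib on the cover: an upright rib 10 mm thick (cover x) by 40 mm long (cover y), 12 mm tall above the upper face, its middle 40 mm from the latch-end edge; this point is 6 mm above the upper face. Pinch it across its thickness.
- tray: White open parts tray, 130 (own x) by 160 (own y) by 30 mm high, walls 4 mm, inner floor 4 mm above the bench; fixed. Origin: centre of its underside. The cover does not lie flat in it: the tab hangs 45 mm below the plate's upper face, so the cover comes to rest leaning, any way up.
- cover_middle (a point): Middle of the cover's plate, 50 mm from its latch-end edge.
- door_corner (a point): Lower outer corner of the glazed door of the black instrument stack, fixed standing open on the right. From here the door runs ahead and left to its hinge at about (0.63, -0.14), 0.36 to 0.6 m above the bench: bring the arm in low or close to the base, not through it.
- fresh_cell_1: Loose red and white AA cell lying on the bench, 50 mm long, 15 mm thick, origin under its middle. Leave it.
- fresh_cell_2: Second loose AA cell lying on the bench, same size. Leave it.
- bench_timer: White mechanical timer with a red dial, 60 x 62 x 33 mm, origin under its middle. Leave it.
- beaker: Glass beaker, 56 mm wide, 72 mm high, origin under its middle. Leave it.
- blue_cap: Blue screw cap lying open side up, 54 mm wide, 20 mm high, origin under its middle. Leave it.
- buffer_bottle: Small clear bottle with a blue cap, 56 mm wide, 103 mm high, origin under its middle. Leave it.
Not all that is in view belongs to the job. There is more than one size of the tray; the job needs the larger.

How it is judged:
On the way, in this order (a step that is already met when the one before it is completed fails the run):
1. the thumb pad is pressed in far enough to unhook its barbs, the cover not yet up (value of joint latch above 0.1 rad and z of cover in the frame of logger below 0.067 m), for 0.02 s.
2. the latch end of the cover is up, its barbs above the catches (z of cover in the frame of logger above 0.0673 m), for 0.1 s.
At the end, for the whole second after the job is handed in: the cover lies at rest in the tray: the middle of its plate within 50 mm of the tray's centre along the tray's x, within 65 mm along its y, and less than 70 mm above the bench (x of cover_middle in the frame of tray between -0.05 and 0.05 m and y of cover_middle in the frame of tray between -0.065 and 0.065 m and height (world z) of cover_middle below 0.07 m and linear speed of cover below 0.03 m/s); the robot touches nothing.
It fails at once if the thumb pad is pressed with more than 25 N (contact force between the fingers and latch above 25 N).
It fails at once if the cover is thrown or dropped (faster than 1.2 m/s) (linear speed of cover above 1.2 m/s).
It fails at once if another thing on the bench is moved by more than 30 mm (distance of any of fresh_cell_1, fresh_cell_2, bench_timer, beaker, blue_cap, buffer_bottle from where it was at the start of the episode above 0.03 m).
It also fails if it takes over 64 s, if anything falls off the work surface, if the arm or the gripper's body presses on something with over 40 N, if the wrist force passes 120 N, or if a joint passes its speed limit or range.

## Working session

There is one attempt and no reset: what is moved stays moved. The work goes in short steps, Python scripts to look and compute and a shell command to move; the robot and the scene stay as the last step left them, time stands still between calls to the robot, and variables do not carry over. Pictures are saved under pics/ and viewed, at most 12 in all, crops included, and the job is handed in when it is done.

```bash
mkdir -p pics; ls; python3 - <<'E'
from station import ctrl
import cv2,numpy as np
np.set_printoptions(precision=4,suppress=True)
for n in("side","top"):
    cv2.imwrite(f"pics/{n}0.png",ctrl.capture(n)[:,:,::-1]); c=ctrl.calibration(n);print(n,c["intrinsics"],c["extrinsics"])
print(ctrl.calibration("wrist")); s=ctrl.state();print(s)
E
```

```text
pics
side [[441.7988   0.     316.2549]
 [  0.     441.7988 238.8151]
 [  0.       0.       1.    ]] [[-0.5774 -0.5857  0.5688 -0.2421]
 [-0.8164  0.417  -0.3995  0.6837]
 [-0.0032 -0.6951 -0.7189  1.2074]
 [ 0.      0.      0.      1.    ]]
top [[541.6449   0.     324.8226]
 [  0.     541.6449 242.61  ]
 [  0.       0.       1.    ]] [[-0.0587 -0.9762  0.2086  0.2272]
 [-0.9983  0.0569 -0.0145  0.1448]
 [ 0.0023 -0.2091 -0.9779  1.7248]
 [ 0.      0.      0.      1.    ]]
{'intrinsics': array([[335.8613,   0.    , 320.6772],
       [  0.    , 335.8613, 236.4981],
       [  0.    ,   0.    ,   1.    ]]), 'hand_eye': array([[-0.0005, -0.9572, -0.2893,  0.074 ],
       [ 1.    , -0.0003, -0.0005, -0.0012],
       [ 0.0004, -0.2893,  0.9572, -0.1456],
       [ 0.    ,  0.    ,  0.    ,  1.    ]])}
{'time_s': 0.1, 'joint_pos': array([ 1.2081,  0.2647,  1.6052,  0.    ,  1.2737, -0.0369]), 'qvel': array([-0.001 , -0.0006, -0.0049, -0.001 , -0.0021,  0.0006]), 'joint_efforts': array([  0.0003, -51.6708, -36.8594,  -0.0001,   0.0063,  -0.    ]), 'position': array([0.2158, 0.6389, 0.2301]), 'orientation': array([[-0.9474,  0.3201, -0.0007],
       [ 0.3201,  0.9474, -0.0018],
       [ 0.0001, -0.002 , -1.    ]]), 'force': array([ 0.3522,  1.0051, -0.3902]), 'moment': array([ 0.0012, -0.0075, -0.0333]), 'grip_force': 0.0, 'width': 0.9998217738681652}
```

View pics/top0.png

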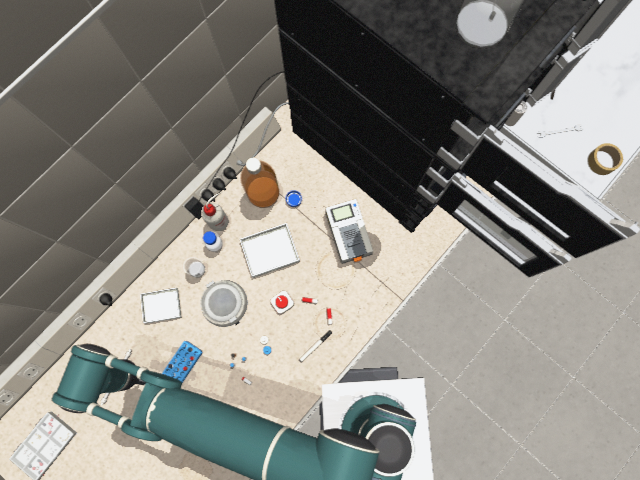

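View pics/side0.png

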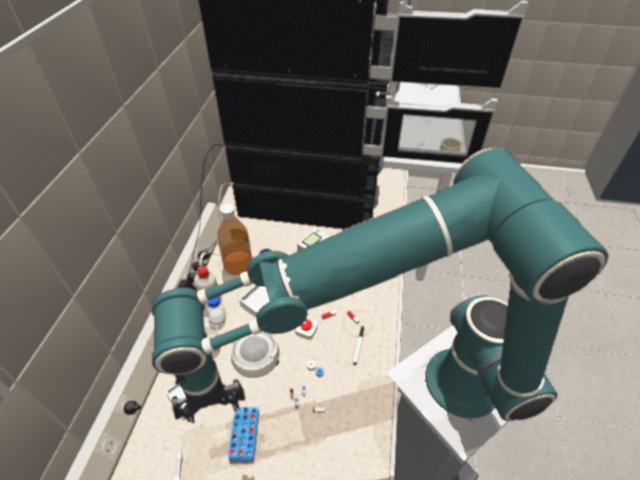

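The top view shows the logger at about (348,232) with its orange pad at (358,259), the large tray at (270,250), the cells at (310,300) and (329,316), and the timer at (282,302). In the side view the arm hides the logger.

```bash
cat > h.py <<'E'
from station import ctrl
import cv2,numpy as np
np.set_printoptions(precision=4,suppress=True)
def cam(n,s=None):
    c=ctrl.calibration(n)
    if n!="wrist": return c["intrinsics"],c["extrinsics"]
    T=np.eye(4);T[:3,:3]=s["orientation"];T[:3,3]=s["position"]
    return c["intrinsics"],T@c["hand_eye"]
def ray(K,E,uv,z):
    uv=np.atleast_2d(uv).astype(float)
    d=np.c_[uv,np.ones(len(uv))]@np.linalg.inv(K).T@E[:3,:3].T
    o=E[:3,3]; return o+d*((z-o[2])/d[:,2])[:,None]
def proj(K,E,p):
    p=np.atleast_2d(p);q=(p-E[:3,3])@E[:3,:3]@K.T;return q[:,:2]/q[:,2:]
def orange(im):
    h=cv2.cvtColor(im,cv2.COLOR_RGB2HSV);return cv2.inRange(h,(5,170,120),(18,255,255))
E
python3 - <<'E'
from h import *
im=cv2.imread("pics/top0.png")[:,:,::-1];K,E=cam("top")
m=orange(im.copy());m[:200]=0;m[300:]=0;m[:,:320]=0;m[:,400:]=0
ys,xs=np.nonzero(m);print(len(xs),xs.mean(),ys.mean(),ray(K,E,[xs.mean(),ys.mean()],.035))
print("logger top ctr guess",ray(K,E,[[348,232]],.06),"tray",ray(K,E,[[270,250]],.03))
# tray: white blob
h=cv2.cvtColor(im,cv2.COLOR_RGB2HSV);w=cv2.inRange(h,(0,0,205),(180,22,255));w[:, :230]=0;w[:,310:]=0;w[:215]=0;w[290:]=0
c=max(cv2.findContours(w,0,2)[0],key=cv2.contourArea);print(cv2.minAreaRect(c))
b=cv2.boxPoints(cv2.minAreaRect(c));P=ray(K,E,b,.03);print(P,P.mean(0),np.linalg.norm(P-np.roll(P,1,0),axis=1))
cv2.imwrite("pics/c.png",cv2.resize(im[180:340,220:420,::-1],None,fx=4,fy=4,interpolation=cv2.INTER_CUBIC)[:600])
E
```

```text
29 357.37931034482756 258.55172413793105 [[0.53   0.0197 0.035 ]]
logger top ctr guess [[0.6122 0.0451 0.06  ]] tray [[0.5748 0.2957 0.03  ]]
((269.04541015625, 248.859375), (39.8370475769043, 51.06707763671875), 71.02959442138672)
[[0.6188 0.3952 0.03  ]
 [0.6646 0.2383 0.03  ]
 [0.5388 0.2027 0.03  ]
 [0.4945 0.3575 0.03  ]] [0.5792 0.2984 0.03  ] [0.1298 0.1634 0.1307 0.161 ]
```

View pics/c.png

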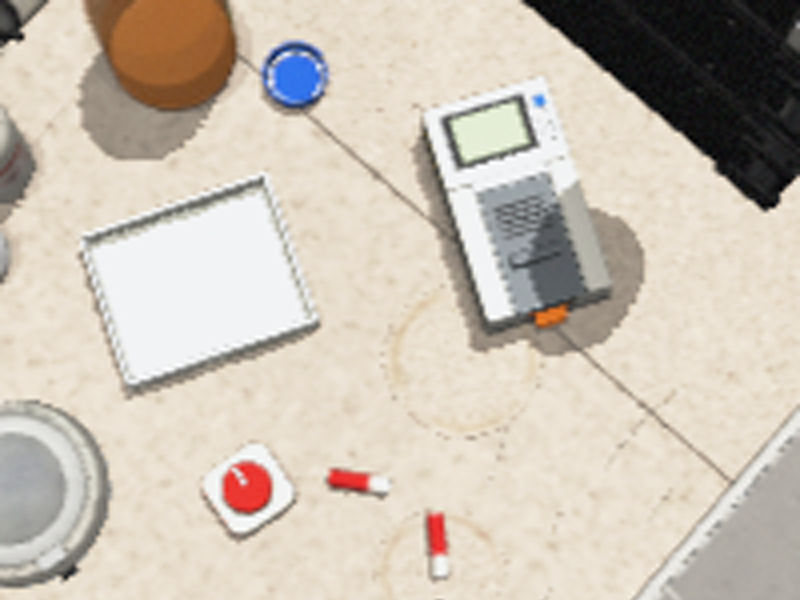

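The crop shows the logger's top corners at crop (423,110), (543,80), (610,292) and (490,322). The pad is at (551,316) and the rib at about (537,258). The tray centre is (0.579, 0.298), and its measured size of 130 x 161 mm matches the one given.

```bash
python3 - <<'E'
from h import *
K,E=cam("top")
b=np.array([[423,110],[543,80],[610,292],[490,322]])/4+[220,180]-.375
P=ray(K,E,b,.06);print(P,np.linalg.norm(P-np.roll(P,1,0),axis=1),P.mean(0))
d=(P[0]+P[1]-P[2]-P[3]);a=np.arctan2(d[1],d[0]);print("yaw",a,"end mid",(P[2]+P[3])/2)
R=ctrl.state()["orientation"];print("tool x yaw",np.arctan2(R[1,0],R[0,0]),"y yaw",np.arctan2(R[1,1],R[0,1]))
E
```

```text
[[ 0.6976  0.1116  0.06  ]
 [ 0.7169  0.0143  0.06  ]
 [ 0.5416 -0.0259  0.06  ]
 [ 0.5233  0.0695  0.06  ]] [0.1793 0.0991 0.1798 0.0971] [0.6199 0.0424 0.06  ]
yaw 0.23122744282018168 end mid [0.5325 0.0218 0.06  ]
tool x yaw 2.8157355880733004 y yaw 1.2449394381695156
```

```bash
python3 -m crank '[[[0,0,-1.014],[0.25,-0.619,-0.02],0],[[0,0,-1.014],[0.25,-0.619,-0.02],0],[[0,0,-1.014],[0.25,-0.619,-0.02],0],[[0,0,-1.014],[0.25,-0.619,-0.02],0],[[0,0,-1.014],[0.25,-0.619,-0.02],0],[[0,0,-1.014],[0.25,-0.619,-0.02],0],[[0,0,-1.014],[0.25,-0.619,-0.02],0],[[0,0,-1.014],[0.25,-0.619,-0.02],0],[[0,0,-1.014],[0.25,-0.619,-0.02],0],[[0,0,-1.014],[0.25,-0.619,-0.02],0],[[0,0,-1.014],[0.25,-0.619,-0.02],0],[[0,0,-1.014],[0.25,-0.619,-0.02],0],[[0,0,-1.014],[0.25,-0.619,-0.02],0],[[0,0,-1.014],[0.25,-0.619,-0.02],0],[[0,0,-1.014],[0.25,-0.619,-0.02],0],[[0,0,-1.014],[0.25,-0.619,-0.02],0]]' 20
python3 - <<'E'
from h import *
s=ctrl.state();im=ctrl.capture("wrist");cv2.imwrite("pics/w1.png",im[:,:,::-1]);import pickle;pickle.dump((s,im),open("w1.pkl","wb"))
print(s["time_s"],s["position"],s["orientation"],s["force"],s["joint_pos"],s["width"])
K,E=cam("wrist",s)
m=orange(im);n,l,st,ce=cv2.connectedComponentsWithStats(m)
for i in range(1,n):
    if st[i,4]>30: print(st[i],ce[i],ray(K,E,ce[i],.028))
E
```

```text
time_s: 1.7
position: [0.4655, 0.0205, 0.2108]
orientation: [[-0.227, 0.974, -0.001], [0.974, 0.227, 0.001], [0.001, -0.001, -1.0]]
force: [0.6, -0.3, 0.8]
width: 0.0
grip_force: 0.0
1.7 [0.4655 0.0205 0.2108] [[-0.2275  0.9738 -0.0013]
 [ 0.9738  0.2275  0.0006]
 [ 0.0009 -0.0012 -1.    ]] [ 0.555  -0.3344  0.7803] [-0.01   -0.1241  2.0561  0.0006  1.211  -0.2397] 0.000469070326899434
[376 215  13  26 297] [382.2593 227.5657] [[0.529 0.018 0.028]]
```

View pics/w1.png

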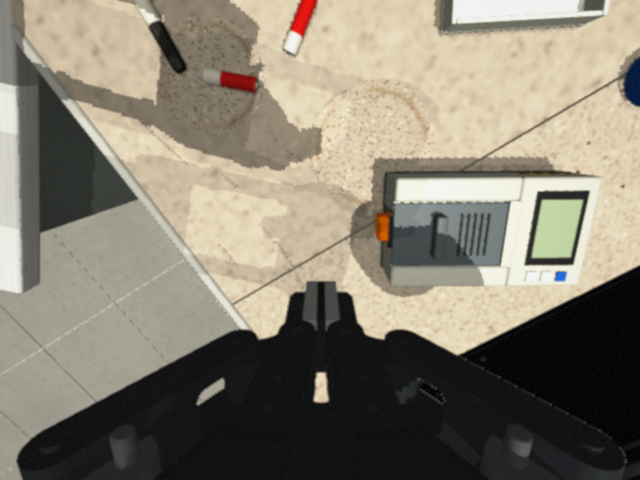

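The wrist view shows the orange pad at (376–389, 215–241), the cover from about x=392 to 506, the rib at (440,236), and the logger's end edge near x=388.

```bash
python3 - <<'E'
from h import *
import pickle
s,im=pickle.load(open("w1.pkl","rb"));K,E=cam("wrist",s)
print("pad outer",ray(K,E,[[376,228]],.037),ray(K,E,[[376,215],[376,241]],.037))
print("far corners top",ray(K,E,[[600,177],[583,284]],.06), "end edge corners",ray(K,E,[[390,177],[391,283]],.06))
print("rib top",ray(K,E,[[440,236]],.07))
cv2.imwrite("pics/w1c.png",cv2.resize(im[160:300,360:520,::-1],None,fx=4,fy=4,interpolation=cv2.INTER_CUBIC))
E
```

```text
pad outer [[0.5209 0.0181 0.037 ]] [[0.5173 0.0308 0.037 ]
 [0.5246 0.0052 0.037 ]]
far corners top [[0.6939 0.1124 0.06  ]
 [0.725  0.0148 0.06  ]] end edge corners [[ 0.5149  0.0707  0.06  ]
 [ 0.5447 -0.0261  0.06  ]]
rib top [[0.5709 0.0315 0.07  ]]
```

View pics/w1c.png

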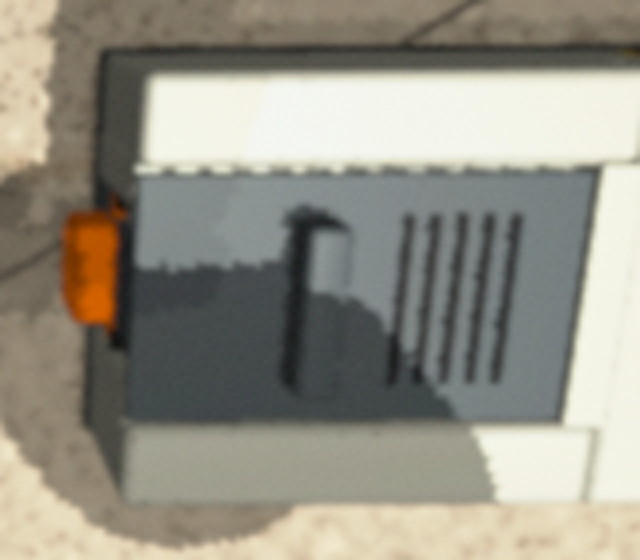

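The crop gives the cover corners at full-image (394,203), (391,265), (500,265) and (509,202.5), the rib top's middle near (442,236), and the end-edge corners at (396,178) and (391,285).

```bash
python3 - <<'E'
from h import *
import pickle
s,im=pickle.load(open("w1.pkl","rb"));K,E=cam("wrist",s)
P=ray(K,E,np.array([[394,203],[391,265],[500,265],[509,202.5]])-.4,.06)
print(P,np.linalg.norm(P-np.roll(P,1,0),axis=1))
d=P[2]+P[3]-P[0]-P[1];print("yaw",np.arctan2(d[1],d[0]),"edge mid",(P[0]+P[1])/2)
Q=ray(K,E,[[396,178],[391,285]],.06);e=Q[0]-Q[1];print(Q,Q.mean(0),np.linalg.norm(e),np.arctan2(-e[0],e[1]))
print("rib top",ray(K,E,[[442,236]],.072))
E
```

```text
[[ 0.5245  0.0496  0.06  ]
 [ 0.5389 -0.008   0.06  ]
 [ 0.6393  0.0154  0.06  ]
 [ 0.6245  0.0734  0.06  ]] [0.1028 0.0594 0.1031 0.0599]
yaw 0.23129253545409872 edge mid [0.5317 0.0208 0.06  ]
[[ 0.5203  0.0711  0.06  ]
 [ 0.5453 -0.0282  0.06  ]] [0.5328 0.0215 0.06  ] 0.10232423126692002 0.24655778732881398
rib top [[0.5717 0.0323 0.072 ]]
```

```bash
python3 - <<'E'
from h import *
import pickle
s,im=pickle.load(open("w1.pkl","rb"))
c=im[265:385,240:400,::-1].astype(float)
c=(255*(c/255)**.5).astype(np.uint8)
cv2.imwrite("pics/g.png",cv2.resize(c,None,fx=5,fy=5,interpolation=cv2.INTER_CUBIC)[:600])
E
```

```text
(no output)
```

View pics/g.png

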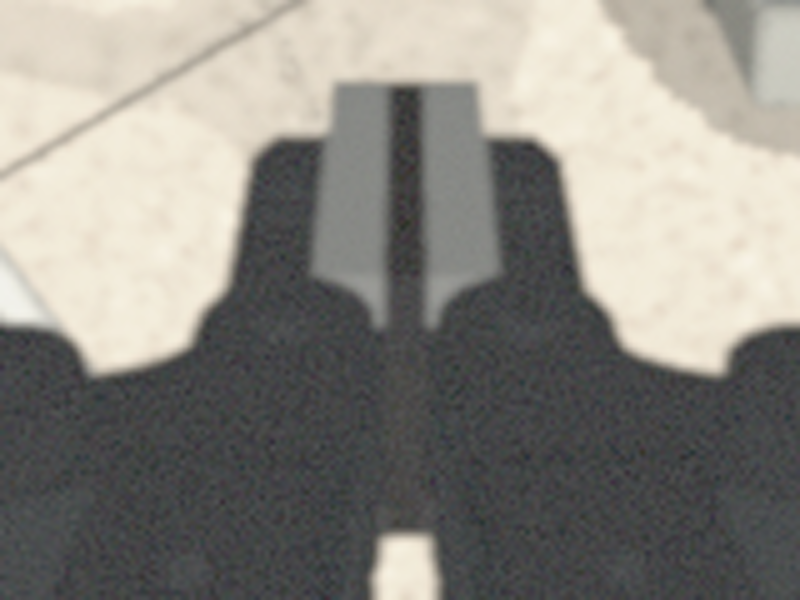

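The picture shows grey pads about 14 mm across on dark finger bodies that step out further up. Pressing along the tool's y could jam those bodies on the cover edge, so I will press with the flat 22 mm sides, tilted 0.2 rad with the tip leading.

```bash
python3 -m crank '[[[0,0,1.57],[0.025,-0.01,-0.05],0],[[0,0,1.57],[0.025,-0.01,-0.05],0],[[0,0,1.57],[0.025,-0.01,-0.05],0],[[0,0,1.57],[0.025,-0.01,-0.05],0],[[0,0,1.57],[0.025,-0.01,-0.05],0],[[0,0,1.57],[0.025,-0.01,-0.05],0],[[0,0,1.57],[0.025,-0.01,-0.05],0],[[0,0,1.57],[0.025,-0.01,-0.05],0],[[0,0,1.57],[0.025,-0.01,-0.05],0],[[0,0,1.57],[0.025,-0.01,-0.05],0],[[0,0,1.57],[0.025,-0.01,-0.05],0],[[0,0,1.57],[0.025,-0.01,-0.05],0]]'
python3 -m crank '[[[0.046,-0.195,0],[0,0,-0.05],0],[[0.046,-0.195,0],[0,0,-0.07],0],[[0.046,-0.195,0],[0,0,-0.10],0],[[0.046,-0.195,0],[0,0,-0.12],0],[[0.046,-0.195,0],[0,0,-0.137],0],[[0.046,-0.195,0],[0,0,-0.137],0],[[0.046,-0.195,0],[0,0,-0.137],0]]'
python3 - <<'E'
from h import *
s=ctrl.state();print(s["position"],s["force"],s["joint_pos"])
print(s["orientation"]);c=s["position"]-.011*s["orientation"][:,0];u=np.array([np.cos(.231),np.sin(.231)]);v=np.array([-u[1],u[0]])
print("corner",c,"gap along u",(np.array([.5223,.0187])-c[:2])@u,"lateral",(np.array([.5223,.0187])-c[:2])@v)
E
```

```text
time_s: 2.95
position: [0.4906, 0.0122, 0.1613]
orientation: [[-0.973, -0.231, -0.0], [-0.231, 0.973, 0.0], [0.0, 0.0, -1.0]]
force: [-0.3, -0.4, 0.2]
width: 0.002
grip_force: 0.0
time_s: 3.65
position: [0.4908, 0.0112, 0.0244]
orientation: [[-0.954, -0.228, 0.193], [-0.224, 0.974, 0.046], [-0.198, 0.001, -0.98]]
force: [1.1, 0.1, 0.6]
width: 0.003
grip_force: 0.0
[0.4908 0.0112 0.0244] [1.1381 0.0831 0.5959] [-0.0701  0.0401  2.3083  0.1048  0.6049 -1.9519]
[[-0.9542 -0.2283  0.193 ]
 [-0.2237  0.9736  0.0461]
 [-0.1985  0.0008 -0.9801]]
corner [0.5013 0.0137 0.0265] gap along u 0.021563658713143728 lateral 9.52002038208666e-05
```

```bash
python3 -m crank '[[[0,0,0],[0.006,0.0014,0],0],[[0,0,0],[0.012,0.0028,0],0],[[0,0,0],[0.0165,0.0038,0],0],[[0,0,0],[0.0175,0.0041,0],0],[[0,0,0],[0.0175,0.0041,0],0]]'
python3 -m crank '[[[0,0,0],[0.001,0.0002,0],0],[[0,0,0],[0.002,0.0005,0],0],[[0,0,0],[0.002,0.0005,0],0]]'
python3 -m crank '[[[0,0,0],[0.001,0.0002,0],0],[[0,0,0],[0.002,0.0005,0],0],[[0,0,0],[0.002,0.0005,0],0]]'
```

```text
time_s: 4.15
position: [0.5091, 0.0146, 0.0246]
orientation: [[-0.954, -0.228, 0.194], [-0.224, 0.974, 0.046], [-0.199, 0.0, -0.98]]
force: [-0.9, 0.0, 0.1]
width: -0.001
grip_force: 0.0
time_s: 4.45
position: [0.5105, 0.0151, 0.0242]
orientation: [[-0.954, -0.228, 0.194], [-0.223, 0.974, 0.046], [-0.199, 0.0, -0.98]]
force: [-0.4, -0.0, 0.5]
width: -0.002
grip_force: 0.0
time_s: 4.75
position: [0.5127, 0.0156, 0.0243]
orientation: [[-0.954, -0.228, 0.194], [-0.224, 0.974, 0.046], [-0.199, 0.0, -0.98]]
force: [-0.2, -0.3, 0.2]
width: -0.001
grip_force: 0.0
```

```bash
python3 -m crank '[[[0,0,0],[0.001,0.0002,0],0],[[0,0,0],[0.002,0.0005,0],0],[[0,0,0],[0.002,0.0005,0],0]]'|grep -E 'pos|force:'
python3 -m crank '[[[0,0,0],[0.001,0.0002,0],0],[[0,0,0],[0.002,0.0005,0],0],[[0,0,0],[0.002,0.0005,0],0]]'|grep -E 'pos|force:'
```

```text
position: [0.5146, 0.0161, 0.0243]
force: [-0.3, -0.0, -0.4]
grip_force: 0.0
position: [0.5159, 0.0165, 0.0239]
force: [-2.2, -0.9, 0.2]
grip_force: 1.2
```

```bash
python3 -m crank '[[[0,0,0],[0.001,0.0002,0],0],[[0,0,0],[0.002,0.0005,0],0],[[0,0,0],[0.002,0.0005,0],0]]'|grep -E 'pos|force:'
python3 -m crank '[[[0,0,0],[0.0005,0.0001,0],0],[[0,0,0],[0.001,0.0002,0],0],[[0,0,0],[0.001,0.0002,0],0]]'|grep -E 'pos|force:'
python3 -m crank '[[[0,0,0],[0.0005,0.0001,0],0],[[0,0,0],[0.001,0.0002,0],0],[[0,0,0],[0.001,0.0002,0],0]]'|grep -E 'pos|force:'
```

```text
position: [0.5173, 0.017, 0.0235]
force: [-3.4, -2.4, -0.7]
grip_force: 2.4
position: [0.5179, 0.0172, 0.0233]
force: [-4.8, -3.5, -1.0]
grip_force: 2.8
position: [0.5185, 0.0174, 0.0231]
force: [-6.0, -2.9, -1.0]
grip_force: 3.2
```

```bash
for i in 1; do python3 -m crank '[[[0,0,0],[0.0005,0.0001,0],0],[[0,0,0],[0.001,0.0002,0],0],[[0,0,0],[0.001,0.0002,0],0]]'|grep -E 'pos|force:'; done
python3 -m crank '[[[0,0,0],[0.0005,0.0001,0],0],[[0,0,0],[0.001,0.0002,0],0],[[0,0,0],[0.001,0.0002,0],0]]'|grep -E 'pos|force:'
python3 -m crank '[[[0,0,0],[0.0005,0.0001,0],0],[[0,0,0],[0.001,0.0002,0],0],[[0,0,0],[0.001,0.0002,0],0]]'|grep -E 'pos|force:'
```

```text
position: [0.5191, 0.0175, 0.0229]
force: [-6.2, -2.7, -0.7]
grip_force: 3.6
position: [0.5197, 0.0177, 0.0227]
force: [-7.0, -4.7, 0.4]
grip_force: 4.0
position: [0.5203, 0.0178, 0.0226]
force: [-8.0, -4.1, 1.2]
grip_force: 4.5
```

```bash
python3 -m crank '[[[0,0,0],[0.0005,0.0001,0],0],[[0,0,0],[0.001,0.0002,0],0],[[0,0,0],[0.001,0.0002,0],0]]'|grep -E 'pos|force:'
python3 -m crank '[[[0,0,0],[0.0005,0.0001,0],0],[[0,0,0],[0.001,0.0002,0],0],[[0,0,0],[0.001,0.0002,0],0]]'|grep -E 'pos|force:'
```

```text
position: [0.5208, 0.018, 0.0224]
force: [-10.8, -4.9, 1.8]
grip_force: 5.1
position: [0.521, 0.0181, 0.0223]
force: [-13.2, -6.4, 5.0]
grip_force: 6.3
```

```bash
python3 -m crank '[[[0,0,0],[-0.0001,0,0.001],0],[[0,0,0],[-0.0003,-0.0001,0.002],0],[[0,0,0],[-0.0005,-0.0001,0.003],0],[[0,0,0],[-0.0005,-0.0001,0.003],0]]'|grep -E 'pos|force:'
```

```text
position: [0.5199, 0.018, 0.0243]
force: [-9.1, -4.9, -2.9]
grip_force: 5.2
```

```bash
python3 -m crank '[[[0,0,0],[0.0005,0.0001,0.001],0],[[0,0,0],[0.0005,0.0001,0.002],0],[[0,0,0],[0.0005,0.0001,0.003],0],[[0,0,0],[0.0005,0.0001,0.003],0]]'|grep -E 'pos|force:'
```

```text
position: [0.5198, 0.0181, 0.0269]
force: [-10.9, -5.2, -2.5]
grip_force: 5.7
```

```bash
python3 - <<'E'
from h import *
s=ctrl.state();im=ctrl.capture("wrist");cv2.imwrite("pics/w2.png",im[:,:,::-1]);print(s["force"],s["position"])
E
```

```text
[-10.9397  -5.166   -2.4701] [0.5198 0.0181 0.0269]
```

View pics/w2.png

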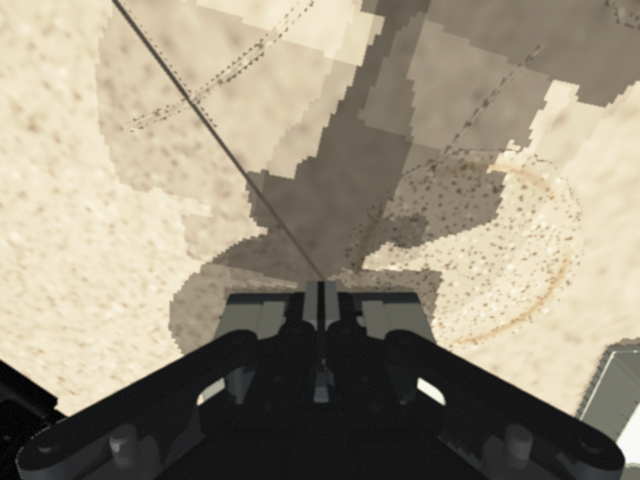

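The wrist view looks away from the logger: the fingers at (320,290) stand against the end face, and the cover is hidden. The force is steady, so I keep raising.

```bash
python3 -m crank '[[[0,0,0],[0,0,0.001],0],[[0,0,0],[0,0,0.002],0],[[0,0,0],[-0.0002,0,0.003],0],[[0,0,0],[-0.0002,0,0.003],0]]'|grep -E 'pos|force:'
python3 -m crank '[[[0,0,0],[0,0,0.001],0],[[0,0,0],[0,0,0.002],0],[[0,0,0],[-0.0002,0,0.003],0],[[0,0,0],[-0.0002,0,0.003],0]]'|grep -E 'pos|force:'
python3 - <<'E'
from h import *
for n in("top","side"):
  im=ctrl.capture(n);K,E=cam(n);m=orange(im)
  p=proj(K,E,[.522,.019,.03])[0].astype(int);print(p)
  cv2.imwrite(f"pics/{n}1.png",cv2.resize(im[p[1]-60:p[1]+40,p[0]-60:p[0]+60,::-1],None,fx=5,fy=5,interpolation=cv2.INTER_CUBIC))
E
```

```text
position: [0.5191, 0.0183, 0.0297]
force: [-10.5, -4.9, -2.8]
grip_force: 6.0
position: [0.5185, 0.0182, 0.0325]
force: [-11.8, -5.3, -2.5]
grip_force: 6.3
[357 261]
[346 265]
```

View pics/side1.png

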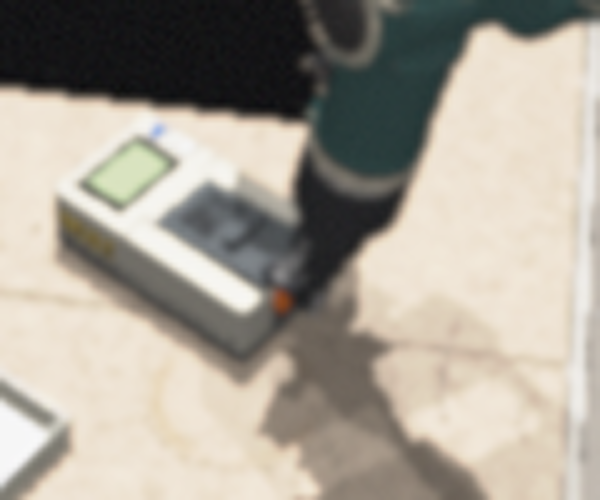

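The side view shows the orange pad beside the fingers at crop (283,300), with the cover end apparently raised. The outward drift while rising also matches the cover swinging up.

```bash
python3 -m crank '[[[0,0,0],[-0.0002,0,0.001],0],[[0,0,0],[-0.0004,-0.0001,0.002],0],[[0,0,0],[-0.0004,-0.0001,0.002],0],[[0,0,0],[-0.0004,-0.0001,0.002],0]]'|grep -E 'pos|force:'
python3 -m crank '[[[0,0,0],[-0.001,-0.0002,0],0],[[0,0,0],[-0.002,-0.0005,0],0],[[0,0,0],[-0.003,-0.0007,0],0],[[0,0,0],[-0.004,-0.0009,0],0],[[0,0,0],[-0.005,-0.0011,0],0],[[0,0,0],[-0.007,-0.0016,0],0],[[0,0,0],[-0.010,-0.0023,0],0],[[0,0,0],[-0.015,-0.0034,0],0],[[0,0,0],[-0.025,-0.0057,0],0],[[0,0,0],[-0.035,-0.008,0],0],[[0,0,0],[-0.035,-0.008,0.03],0],[[0,0,0],[-0.035,-0.008,0.08],0.03],[[0,0,0],[-0.035,-0.008,0.12],0.03],[[0,0,0],[-0.035,-0.008,0.12],0.03]]'|grep -E 'pos|force:'
```

```text
position: [0.5182, 0.0181, 0.0345]
force: [-10.9, -4.9, -3.4]
grip_force: 6.2
position: [0.4951, 0.0099, 0.1666]
force: [0.8, 0.3, 1.2]
grip_force: 0.0
```

```bash
python3 -m crank '[[[-0.046,0.195,0],[-0.005,0.005,0.02],0.03],[[-0.046,0.195,0],[-0.005,0.005,0.02],0.03],[[-0.046,0.195,0],[-0.005,0.005,0.02],0.03]]'|grep -E 'pos|orie'
python3 -m crank '[[[0,0,-1.57],[0,0.01,0],0.03],[[0,0,-1.57],[0,0.01,0],0.03],[[0,0,-1.57],[0,0.01,0],0.03],[[0,0,-1.57],[0,0.01,0],0.03],[[0,0,-1.57],[0,0.01,0],0.03],[[0,0,-1.57],[0,0.01,0],0.03],[[0,0,-1.57],[0,0.01,0],0.03],[[0,0,-1.57],[0,0.01,0],0.03],[[0,0,-1.57],[0,0.01,0],0.03],[[0,0,-1.57],[0,0.01,0],0.03],[[0,0,-1.57],[0,0.01,0],0.03],[[0,0,-1.57],[0,0.01,0],0.03]]'
python3 - <<'E'
from h import *
import pickle
s=ctrl.state();im=ctrl.capture("wrist");pickle.dump((s,im),open("w3.pkl","wb"))
K,E=cam("wrist",s);print(s["position"],s["width"])
p=proj(K,E,[.571,.03,.07])[0];print("rib pred",p);x0,y0=int(p[0])-80,int(p[1])-75;print(x0,y0)
cv2.imwrite("pics/w3c.png",cv2.resize(im[y0:y0+150,x0:x0+200,::-1],None,fx=4,fy=4,interpolation=cv2.INTER_CUBIC))
E
```

```text
position: [0.4862, 0.0158, 0.1788]
orientation: [[-0.973, -0.229, 0.002], [-0.229, 0.973, 0.0], [-0.002, -0.0, -1.0]]
time_s: 12.8
position: [0.4835, 0.0252, 0.1773]
orientation: [[-0.229, 0.974, -0.0], [0.974, 0.229, 0.0], [0.001, -0.0, -1.0]]
force: [-0.0, 0.5, -0.3]
width: 0.354
grip_force: 0.0
[0.4835 0.0252 0.1773] 0.35447503453460594
rib pred [430.2458 250.4941]
350 175
```

View pics/w3c.png

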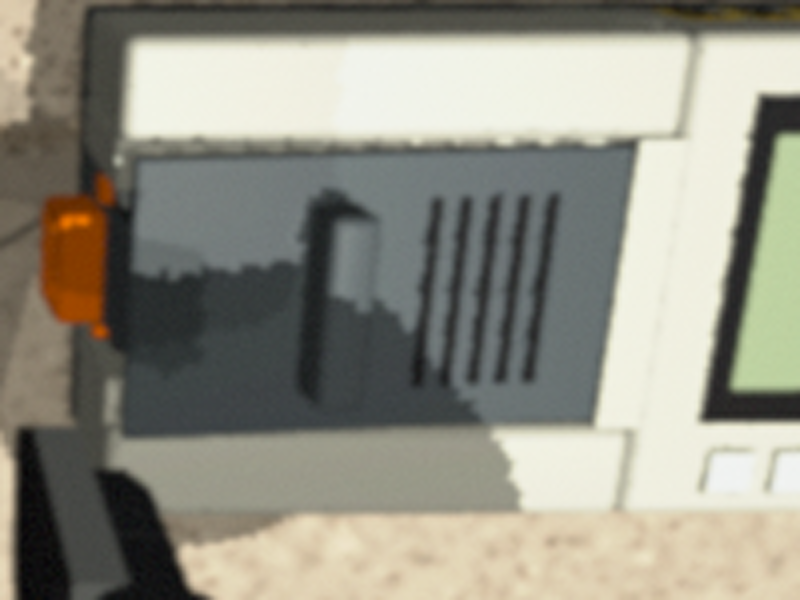

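The crop shows the cover ajar: the barbs are out at (105,185) and (102,330), its edges slope up to the left, and the rib top is centred at about (347,308).

```bash
python3 - <<'E'
from h import *
import pickle
s,im=pickle.load(open("w3.pkl","rb"));K,E=cam("wrist",s)
print(ray(K,E,[[436.7,252]],.077), s["position"])
for z in(.06,.068):print(z,ray(K,E,np.array([[135,157],[122,435]])/4+[350,175],z).mean(0))
print(proj(K,E,[[.571,.030,.077]]))
E
```

```text
[[0.5734 0.0318 0.077 ]] [0.4835 0.0252 0.1773]
0.06 [0.5362 0.0186 0.06  ]
0.068 [0.5341 0.021  0.068 ]
[[433.0672 253.4535]]
```

```bash
python3 -m crank '[[[-0.0195,0.0827,0],[0.045,0.003,-0.02],0.035],[[-0.0195,0.0827,0],[0.088,0.0056,-0.05],0.035],[[-0.0195,0.0827,0],[0.088,0.0056,-0.08],0.035],[[-0.0195,0.0827,0],[0.088,0.0056,-0.095],0.035],[[-0.0195,0.0827,0],[0.088,0.0056,-0.102],0.035],[[-0.0195,0.0827,0],[0.088,0.0056,-0.108],0.035],[[-0.0195,0.0827,0],[0.088,0.0056,-0.108],0.035],[[-0.0195,0.0827,0],[0.088,0.0056,-0.108],0.035]]' 60
```

```text
time_s: 13.65
position: [0.5733, 0.031, 0.0717]
orientation: [[-0.229, 0.97, -0.08], [0.973, 0.228, -0.019], [-0.0, -0.083, -0.997]]
force: [0.4, -0.3, 0.7]
width: 0.411
grip_force: 0.0
```

```bash
python3 -m crank '[[[0,0,0],[-0.0015,0,-0.001],0.035],[[0,0,0],[-0.0015,0,-0.002],0.02],[[0,0,0],[-0.0015,0,-0.002],0.005],[[0,0,0],[-0.0015,0,-0.002],0],[[0,0,0],[-0.0015,0,-0.002],0],[[0,0,0],[-0.0015,0,-0.002],0],[[0,0,0],[-0.0015,0,-0.002],0]]' 60
```

```text
time_s: 14.35
position: [0.5714, 0.031, 0.0684]
orientation: [[-0.229, 0.97, -0.082], [0.973, 0.228, -0.02], [-0.0, -0.085, -0.996]]
force: [-0.2, 0.5, 2.3]
width: 0.087
grip_force: 61.6
```

```bash
python3 -m crank '[[[0,0,0],[-0.0019,-0.0005,0.0002],0],[[0,0,0],[-0.0039,-0.0009,0.0003],0],[[0,0,0],[-0.0058,-0.0014,0.0005],0],[[0,0,0],[-0.0058,-0.0014,0.0005],0]]'|grep -E 'pos|force|wid'
python3 -m crank '[[[0,0,0],[-0.0019,-0.0005,0.0002],0],[[0,0,0],[-0.0039,-0.0009,0.0003],0],[[0,0,0],[-0.0058,-0.0014,0.0005],0],[[0,0,0],[-0.0073,-0.0017,0.0006],0],[[0,0,0],[-0.0073,-0.0017,0.0006],0]]'|grep -E 'pos|force|wid'
```

```text
position: [0.5649, 0.0295, 0.0686]
force: [-0.3, -0.3, 1.0]
width: 0.086
grip_force: 61.4
position: [0.5576, 0.0278, 0.0692]
force: [0.5, 0.5, -0.4]
width: 0.091
grip_force: 61.3
```

```bash
python3 -m crank '[[[0,0,0],[0,0,0.002],0],[[0,0,0],[0,0,0.005],0],[[0,0,0],[0,0,0.008],0],[[0,0,0],[0,0,0.008],0]]'|grep -E 'pos|force|wid|ori'
python3 -m crank '[[[0,0,0],[0,0,0.01],0],[[0,0,0],[0,0,0.03],0],[[0,0,0],[0,0,0.06],0],[[0,0,0],[0,0,0.09],0],[[0,0,0],[0,0,0.11],0],[[0,0,0],[0,0,0.11],0],[[0,0,0],[0,0,0.11],0]]'|grep -E 'pos|force|wid'
python3 - <<'E'
from h import *
im=ctrl.capture("wrist");cv2.imwrite("pics/w4.png",im[:,:,::-1])
E
```

```text
position: [0.5588, 0.0279, 0.0781]
orientation: [[-0.229, 0.97, -0.081], [0.973, 0.228, -0.019], [-0.0, -0.084, -0.997]]
force: [0.2, -0.4, -1.3]
width: 0.089
grip_force: 61.3
position: [0.5583, 0.0279, 0.1877]
force: [-0.1, 0.3, -0.9]
width: 0.091
grip_force: 61.3
```

View pics/w4.png

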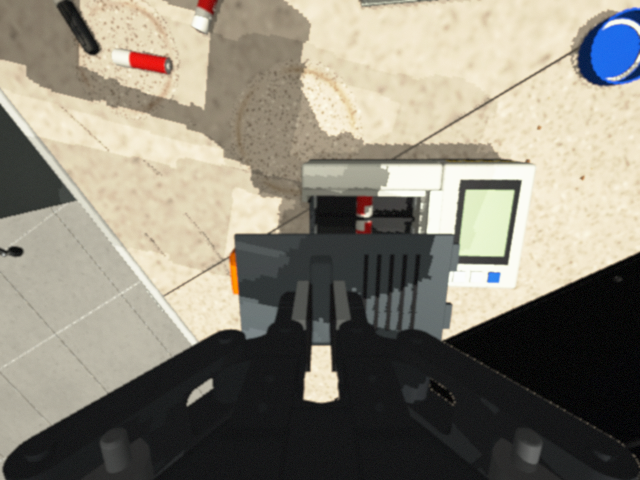

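The cover is off and held level in the fingers; the open bay with its cells is visible at (365,210). Next I carry it to the tray, turned so that its length lies along the tray's long side.

```bash
python3 -m crank '[[[0,0,-0.12],[0.001,0.02,0],0],[[0,0,-0.26],[0.004,0.05,0],0],[[0,0,-0.4],[0.007,0.085,0],0],[[0,0,-0.54],[0.01,0.12,0],0],[[0,0,-0.68],[0.012,0.155,0],0],[[0,0,-0.82],[0.014,0.19,0],0],[[0,0,-0.96],[0.016,0.22,0],0],[[0,0,-1.1],[0.018,0.25,0],0],[[0,0,-1.24],[0.018,0.27,0],0],[[0,0,-1.38],[0.018,0.279,0],0],[[0,0,-1.517],[0.018,0.279,0],0],[[0,0,-1.517],[0.018,0.279,0],0],[[0,0,-1.517],[0.018,0.279,0],0]]' 80
python3 -m crank '[[[0.137,0.04,0],[0,0,-0.02],0],[[0.274,0.08,0],[0,0,-0.05],0],[[0.274,0.08,0],[0,0,-0.08],0],[[0.274,0.08,0],[0,0,-0.10],0],[[0.274,0.08,0],[0,0,-0.10],0]]'
python3 - <<'E'
from h import *
im=ctrl.capture("top");K,E=cam("top");p=proj(K,E,[.579,.298,.05])[0].astype(int)
cv2.imwrite("pics/t5.png",cv2.resize(im[p[1]-60:p[1]+60,p[0]-80:p[0]+80,::-1],None,fx=5,fy=5,interpolation=cv2.INTER_CUBIC))
E
```

```text
time_s: 17.7
position: [0.5751, 0.3064, 0.1855]
orientation: [[0.959, 0.283, -0.027], [0.284, -0.955, 0.08], [-0.003, -0.084, -0.996]]
force: [0.3, -0.5, -0.3]
width: 0.088
grip_force: 82.6
time_s: 18.2
position: [0.5731, 0.3048, 0.0825]
orientation: [[0.959, 0.26, -0.109], [0.282, -0.895, 0.345], [-0.008, -0.362, -0.932]]
force: [-0.7, 0.0, -0.9]
width: 0.081
grip_force: 82.6
```

View pics/t5.png

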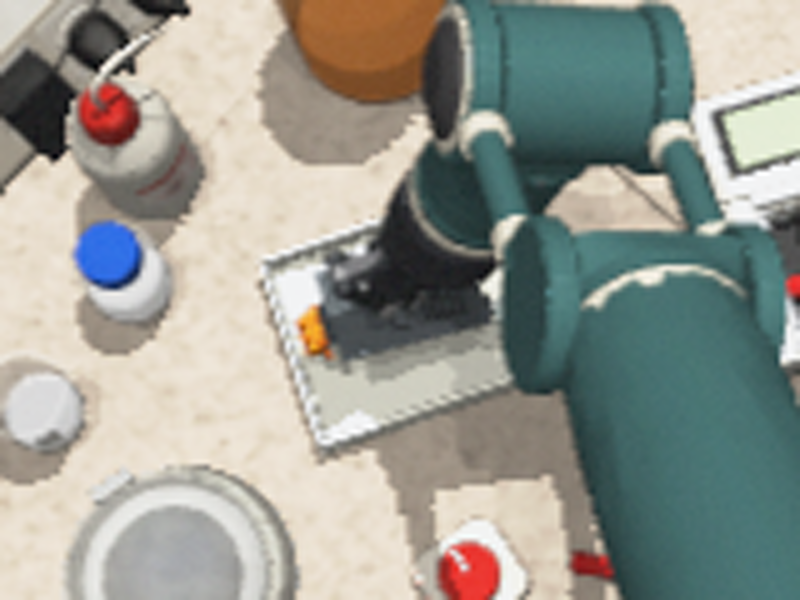

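The cover is tilted over the tray, with the orange tab at (312,330) inside the left wall. I now lower it by feel.

```bash
python3 -m crank '[[[0,0,0],[0.003,0,-0.015],0],[[0,0,0],[0.003,0,-0.03],0],[[0,0,0],[0.003,0,-0.038],0],[[0,0,0],[0.003,0,-0.038],0]]'|grep -E 'pos|force|wid'
python3 -m crank '[[[0,0,0],[0,0,-0.002],0],[[0,0,0],[0,0,-0.004],0],[[0,0,0],[0,0,-0.004],0]]'|grep -E 'pos|force|wid'
python3 -m crank '[[[0,0,0],[0,0,-0.002],0],[[0,0,0],[0,0,-0.003],0],[[0,0,0],[0,0,-0.003],0]]'|grep -E 'pos|force|wid'
```

```text
position: [0.5777, 0.3068, 0.0475]
force: [0.7, -0.0, -1.6]
width: 0.08
grip_force: 82.6
position: [0.5793, 0.307, 0.0456]
force: [-0.4, -0.2, -0.2]
width: 0.085
grip_force: 82.6
position: [0.579, 0.3068, 0.0423]
force: [-0.7, 0.6, -0.2]
width: 0.077
grip_force: 82.6
```

```bash
python3 -m crank '[[[0,0,0],[0,0,-0.002],0],[[0,0,0],[0,0,-0.003],0],[[0,0,0],[0,0,-0.003],0]]'|grep -E 'pos|force|wid'
python3 -m crank '[[[0,0,0],[0,0,-0.002],0],[[0,0,0],[0,0,-0.003],0],[[0,0,0],[0,0,-0.003],0]]'|grep -E 'pos|force|wid'
```

```text
position: [0.5792, 0.3071, 0.0395]
force: [-0.4, 0.6, 0.9]
width: 0.08
grip_force: 82.7
position: [0.5794, 0.3079, 0.0375]
force: [-1.3, 2.7, 5.9]
width: 0.082
grip_force: 83.3
```

```bash
python3 -m crank '[[[0,0,0],[0,0,0.001],0.01],[[0,0,0],[0,0,0.001],0.02],[[0,0,0],[0,0,0.001],0.03],[[0,0,0],[0,0,0.001],0.03],[[0,0,0],[0,0,0.001],0.03]]' 20|grep -E 'pos|force|wid'
python3 -m crank '[[[0,0,0],[0.001,-0.0035,0.0093],0.03],[[0,0,0],[0.003,-0.0104,0.028],0.03],[[0,0,0],[0.006,-0.019,0.051],0.03],[[0,0,0],[0.01,-0.03,0.09],0.03],[[0,0,0],[0.01,-0.03,0.13],0.03],[[0,0,0],[-0.03,-0.05,0.17],0.03],[[0,0,0],[-0.07,-0.07,0.2],0.03],[[0,0,0],[-0.11,-0.10,0.2],0.03],[[0,0,0],[-0.11,-0.14,0.2],0.03],[[0,0,0],[-0.11,-0.14,0.2],0.03]]'|grep -E 'time|pos|force|wid'
python3 - <<'E'
from h import *
im=ctrl.capture("top");K,E=cam("top");p=proj(K,E,[.579,.298,.05])[0].astype(int)
cv2.imwrite("pics/t6.png",cv2.resize(im[p[1]-60:p[1]+60,p[0]-80:p[0]+80,::-1],None,fx=5,fy=5,interpolation=cv2.INTER_CUBIC))
print(p)
E
```

```text
position: [0.579, 0.3067, 0.037]
force: [-0.4, -0.0, -0.2]
width: 0.354
grip_force: 0.0
time_s: 21.35
position: [0.4682, 0.1631, 0.2387]
force: [0.6, 1.1, -0.4]
width: 0.35
grip_force: 0.0
[268 247]
```

View pics/t6.png

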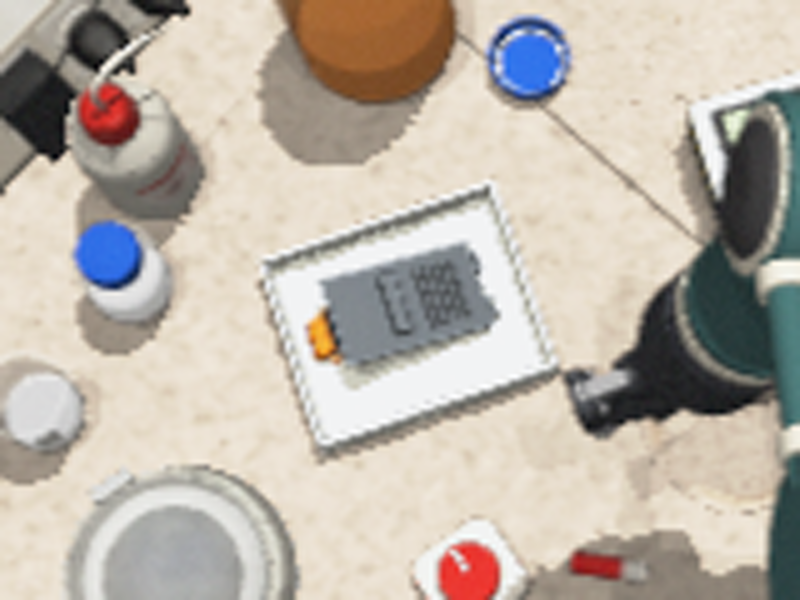

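The cover lies in the middle of the tray, about (410,305) in the crop, and the gripper is clear of everything. I hand the job in.

```bash
python3 -c "
from station import ctrl
print(ctrl.close_job())"
```

```text
the job is handed in; nothing more can be done
None
```

The battery cover is off the logger and lying at rest in the large white tray, and the job is handed in at about 21 s; the judge's verdict was not shown.

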